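# Refill the flower palette and snap its lid on

## Robot

A 6-joint arm with a two-finger parallel gripper is mounted at the origin on the work surface. World frame = base frame: x ahead of the robot, y to its left, z up, the work surface at z = 0. Lengths are in mm, angles in rad, forces in N, time in s.
With the tool pointing down it reaches from about 275 to 850 mm from the base axis. Payload 5.2 kg.
Tool frame: the origin (TCP) lies on the centre line of the jaws, within the pads' length; the fingertips stand 17 mm ahead of it and the grasp point (between the pads) lies 2 mm behind it; z points along the fingers, y is the line along which they close (so a half turn about z gives the same grasp; the last joint's range is limited). The gripper opens to 85 mm and grips with 20 to 120 N. Pads are 22 mm wide; open, the fingers measure 114 mm over their backs; the gripper's body (76 mm by 85 mm) begins 54 mm behind the grasp point. The pads swing forward as they close: fully open they stand 13 mm farther back than shut.
Start: joints at [1.138, 0.259, 1.535, -0, 1.348, -0.203], TCP at [125.258, 535.552, 248.31] pointing down, gripper open.
Joint ranges: [-3.14, 3.14], [-0.91, 2.08], [0.19, 2.58], [-1.22, 4.36], [0.22, 2.71], [-3.12, 3.12]. Speed limits (rad/s): [2.57, 2.57, 3.14, 3.14, 3.14, 3.14].

## Interface

Orientations are given as a unit quaternion [w, x, y, z].
In Python, from station import bot, cams, spotter gives the robot as it stands. The module is installed in compiled form; this text tells all that it offers.
- The arm moves only by the tool send_rows, never from a script. Its argument "commands" is a list that holds one entry, the list of rows, each a list of 7 numbers: the shift along the tool's x, y, z in cm, then the turn, a rotation vector about the tool's x, y, z in degrees, then the opening, from 0 (shut) to 1 (fully open). In form: [[[x, y, z, ax, ay, az, hand], ...]]. A call has 1 to 5 rows; each row shifts and turns the commanded pose from where the row before left it, along the tool's axes as they then stand; what a row does not reach is not made up. A row lasts 1/10 s, in which the tool goes at most 50 mm and 8.59 degrees, less where a joint would pass 70% of its speed; a pose out of reach is approached as far as the arm can. A call with a gripper value outside its range is refused whole. The fingers move at their own pace and stop on an object; "grip_force" is the grip in N (left out, the last holds). Time passes only in rows, so rows that do not move let the fingers close. It gives the time, the measured TCP pose, the force, the opening and the grip force at its end, in the units of the state.
- bot.sense(): the state, without advancing time (a new reading comes with each control period).
- cams.get_image(name): name is "scene" or "top" or "wrist"; returns a dict with "color" (400x640x3 uint8, blue, green, red), "intrinsics" (3x3 intrinsics, pixels), "world_to_cam" (4x4, takes a point from world to camera coordinates). Camera axes: x right, y up, looking along -z (the intrinsics and any distortion apply to the point x, -y, -z); pixel columns grow to the right and rows downward; lengths in mm; the calibration is good to about 2 mm. A picture is of the moment at which its call begins. There is no depth.
- bot.sign_off(): hands the job in; it is judged then, once.
Trained networks look in a picture, given as the dict that the camera call returned (one of the last four; its "shot" number tells which), for a name from the list of things; names that differ only in an ending like _2 or _b are one class to them, and where a whole thing is asked for, a point or a joint stands for the part that bears it (a point fixed in the world has none). Each returns a list of dicts, best first, with "conf" (0 to 1); they miss things now and then, are a little off and sometimes report something else, mostly with a low value. They report only what shows in the picture. A call takes as long as a camera call.
- spotter.find_in(picture, thing): "at" ([column, row] in pixels, amid what is visible of it).
The state is a dict: "t": time; "joint_pos": joint angles; "joint_vel": joint speeds; "joint_efforts": joint torques, N m; "tcp_pos": TCP position; "orientation": TCP orientation; "contact_force": force on the tool from outside, world axes, zero at the start; "ft_torque": the same for the moment, N m; "grip_width": finger opening in mm; "finger_force": force on a finger pad.
Only numpy, scipy, OpenCV 4.12 (cv2) and the standard library are available. Lean on these libraries where they do the work, as an engineer would, in place of code of your own. Each camera call takes 0.05 s, during which the arm holds its last target. There are 200 camera calls.

## Task

Put one of the three loose pastel tablets flat into each of the three empty wells of the flower palette, then set the lid over the palette's stud and press it straight down until it clicks, and keep pressing so that it sits fully home on the wells. Finish with the gripper still on the lid, bearing down on it firmly; do not let go or lift off. Leave the other things on the table where they lie.

Things in the scene. Friction and masses are not known exactly. Their poses are not given: they have to be found in the camera images.
- palette: Ivory flower palette, fixed by its suction foot: four round wells in a cross round an upright snap stud, 78 mm across, well rims 21 mm above the table. Origin on the stud's axis at table height, z up. Well centres 24 mm from the axis on +x, +y, -x, -y. The -x well holds a worn tablet already. The others are empty, 25 mm wide, flat floor 5 mm above the table.
- well_a (a point): Centre of the floor of the empty well on the palette's +x, 5 mm above the table; axes as the palette's.
- well_b (a point): The same for the empty well on the palette's +y.
- well_c (a point): The same for the empty well on the palette's -y.
- stud_top (a point): Tip of the snap stud, 43 mm above the table. Stud 12 mm thick, tapered tip, with four sprung beads 21 mm across, 28 mm up. The lid slid over it first stops on the beads, underside about 31.5 mm above the table; a straight push that climbs to about 10 to 14 N then takes it past them; about 5 mm above home the force drops (the click) and the lid jumps down onto the rims.
- lid: Loose bone-coloured plastic lid, about 40 g, right way up: flat disc 77 mm across, 3 mm thick, with a closed hollow hub 29 mm thick in the middle, its top 33 mm above the underside. Origin at the centre of the underside, z up. A 16 mm mouth under the hub snaps over the stud; any turn about the upright will do. Home: underside on the well rims, 21 mm above the table.
- hub_top (a point): Centre of the flat top of the lid's hub, 33 mm above the lid's underside.
- tablet_a: New round pastel tablet, dusty blue, 18 mm across, 12 mm high, about 12 g, standing flat on the table. Origin at the centre of its underside. The three are alike and any goes in any empty well.
- tablet_b: New round pastel tablet, dusty blue, 18 mm across, 12 mm high, about 12 g, standing flat on the table. Origin at the centre of its underside. The three are alike and any goes in any empty well.
- tablet_c: New round pastel tablet, dusty blue, 18 mm across, 12 mm high, about 12 g, standing flat on the table. Origin at the centre of its underside. The three are alike and any goes in any empty well.
- pastel_stub: Bystander to be left alone: a square pastel stub lying flat, 34 x 14 x 14 mm, pale grey. Origin under its middle.
- sharpener: Bystander to be left alone: a small steel wedge sharpener lying flat, 26 x 16 x 12 mm. Origin under its middle.
- eraser: Bystander to be left alone: a grey eraser, 44 x 26 x 13 mm. Origin under its middle.
- fat_crayon: Bystander to be left alone: a fat round crayon lying on its side, 22 mm thick, 85 mm long. Origin under its middle.
- marker: Bystander to be left alone: a capped silver-and-black marker lying on its side, 17 mm thick, 136 mm long. Origin under its middle.
- paint_tube: Bystander to be left alone: a white paint tube lying flat, 100 x 34 x 18 mm. Origin under its middle.
- fan_brush: Bystander to be left alone: a fan brush lying flat along the far edge of the free space, 310 mm long, 13 mm thick. Origin under its middle.

How it is judged (in metres and radians):
On the way, in this order (a step that is already met when the one before it is completed fails the run):
1. each of the three empty wells holds one tablet, lying flat on its floor (((horizontal distance between tablet_a and well_a below 0.006 m and z of tablet_a in the frame of well_a below 0.003 m and angle between tablet_a's own z axis and vertical below 0.2 rad) or (horizontal distance between tablet_b and well_a below 0.006 m and z of tablet_b in the frame of well_a below 0.003 m and angle between tablet_b's own z axis and vertical below 0.2 rad) or (horizontal distance between tablet_c and well_a below 0.006 m and z of tablet_c in the frame of well_a below 0.003 m and angle between tablet_c's own z axis and vertical below 0.2 rad)) and ((horizontal distance between tablet_a and well_b below 0.006 m and z of tablet_a in the frame of well_b below 0.003 m and angle between tablet_a's own z axis and vertical below 0.2 rad) or (horizontal distance between tablet_b and well_b below 0.006 m and z of tablet_b in the frame of well_b below 0.003 m and angle between tablet_b's own z axis and vertical below 0.2 rad) or (horizontal distance between tablet_c and well_b below 0.006 m and z of tablet_c in the frame of well_b below 0.003 m and angle between tablet_c's own z axis and vertical below 0.2 rad)) and ((horizontal distance between tablet_a and well_c below 0.006 m and z of tablet_a in the frame of well_c below 0.003 m and angle between tablet_a's own z axis and vertical below 0.2 rad) or (horizontal distance between tablet_b and well_c below 0.006 m and z of tablet_b in the frame of well_c below 0.003 m and angle between tablet_b's own z axis and vertical below 0.2 rad) or (horizontal distance between tablet_c and well_c below 0.006 m and z of tablet_c in the frame of well_c below 0.003 m and angle between tablet_c's own z axis and vertical below 0.2 rad))), for 0.2 s.
2. the lid has clicked over the stud and sits home on the wells (z of lid in the frame of palette below 0.0225 m and horizontal distance between lid and palette below 0.003 m and angle between the z axis of lid and the z axis of palette, either way round below 0.06 rad), for 0.2 s.
At the end, for the whole second after the job is handed in: Each of the three wells holds a tablet (within 6 mm of its centre and 3 mm of its floor, tilt under 0.2 rad); the lid is home (within 1.5 mm of the rims, 3 mm off centre, 0.06 rad off level); the fingers touch the lid, which is pressed onto the palette with over 5 N (all of step 1 and all of step 2 and contact force between the fingers and lid above 2 N and contact force between lid and palette above 5 N); the arm keeps its last pose, push and grip.
It fails at once if a bystander is moved more than 30 mm (distance of any of pastel_stub, sharpener, eraser, fat_crayon, marker, paint_tube, fan_brush from where it was at the start of the episode above 0.03 m).
It also fails if it takes over 70 s, if anything falls off the work surface, if the arm or the gripper's body presses on something with over 40 N, if the wrist force passes 120 N, or if a joint passes its speed limit or range.

## Working session

There is one attempt and no reset: what is moved stays moved. The work goes in short steps, Python scripts to look and compute and a tool call to move; the robot and the scene stay as the last step left them, time stands still between calls to the robot, and variables do not carry over. Pictures are saved under pics/ and viewed, at most 10 in all, crops included, and the job is handed in when it is done.

Besides the shell and the picture viewer there is one more tool, called after "Emit:" by a JSON object that holds its "api" and its "payload". send_rows: Moves the arm, as the interface text tells. Its arguments: {"type":"object","properties":{"commands":{"type":"array"},"grip_force":{"type":"number"}},"required":["commands"]}

```bash
mkdir -p pics; cat > h.py <<'E'
import numpy as np, cv2
from station import bot, cams, spotter
def ray(p,uv):
    K=np.array(p["intrinsics"]);T=np.array(p["world_to_cam"])
    d=np.linalg.inv(K)@np.array([uv[0],uv[1],1.]); d=np.array([d[0],-d[1],-d[2]])
    R=T[:3,:3]; return -R.T@T[:3,3], R.T@d
def onz(p,uv,z):
    o,d=ray(p,uv); return o+d*(z-o[2])/d[2]
def proj(p,X):
    T=np.array(p["world_to_cam"]);c=T[:3,:3]@np.array(X,float)+T[:3,3]
    q=np.array(p["intrinsics"])@[c[0],-c[1],-c[2]]; return q[:2]/q[2]
E
python3 - <<'E'
from h import *
s=bot.sense();print(s)
ims=[]
for n in("top","scene"):
    p=cams.get_image(n);cv2.imwrite(f"pics/{n}0.png",p["color"])
    for th,z in(("palette",21),("stud_top",43),("lid",3),("hub_top",33),("tablet_a",12),("pastel_stub",14),("sharpener",12),("eraser",13),("fat_crayon",11),("marker",8),("paint_tube",9),("fan_brush",6)):
        for r in spotter.find_in(p,th)[:4]:
            print(n,th,np.round(r["at"],1),round(r["conf"],2),onz(p,r["at"],z).round(1))
E
```

```text
{'t': 0.0, 'joint_pos': array([ 1.13819777e+00,  2.59357459e-01,  1.53607579e+00,  2.82559862e-05,
        1.34800266e+00, -2.02813265e-01]), 'joint_vel': array([-0.0005191 ,  0.00333671, -0.00018924, -0.00093824, -0.00056158,
       -0.00035906]), 'joint_efforts': array([ 7.65095920e-04, -4.46010160e+01, -2.90586555e+01, -8.47013416e-05,
        1.11458759e-02,  2.85680301e-06]), 'tcp_pos': array([125.03725437, 535.09361906, 247.46981155]), 'orientation': array([-3.00992442e-04,  1.14643108e-01,  9.93406316e-01, -8.71202258e-04]), 'contact_force': array([ 0.12054892, -0.96148777,  0.37904957]), 'ft_torque': array([ 0.03833791, -0.00379832,  0.00574604]), 'finger_force': 0.0, 'grip_width': 85.0653298645384}
top palette [423.3 189.4] 0.68 [ 564.2 -177.6   21. ]
top stud_top [421.5 187.5] 0.78 [ 566.9 -170.    43. ]
top lid [224.  198.6] 0.88 [548.3 201.8   3. ]
top hub_top [225.2 197.3] 0.78 [550.2 191.5  33. ]
top tablet_a [329.2 140.7] 0.56 [657.8  -1.9  12. ]
top tablet_a [328.3 204.3] 0.43 [5.368e+02 1.000e-01 1.200e+01]
top pastel_stub [282.8 222.9] 0.51 [501.7  86.5  14. ]
top e
[... 670 characters left out ...]
 -2.   12. ]
scene tablet_a [319.8 218.5] 0.58 [ 5.446e+02 -4.000e-01  1.200e+01]
scene pastel_stub [229.7 258.7] 0.66 [ 691.1 -171.5   14. ]
scene pastel_stub [242.5 213.3] 0.55 [ 562.9 -180.4   14. ]
scene pastel_stub [361.1 210.1] 0.43 [503.5  91.3  14. ]
scene sharpener [245.1 214.1] 0.21 [ 562.6 -174.4   12. ]
scene eraser [376.6 174.6] 0.54 [377.  117.2  13. ]
scene eraser [245.8 216.7] 0.4 [ 570.7 -170.3   13. ]
scene fat_crayon [295.4 159.9] 0.52 [358.8 -97.   11. ]
scene marker [383.3 282.1] 0.95 [687.5 158.3   8. ]
scene paint_tube [230.3 254.9] 0.62 [ 678.1 -174.9    9. ]
scene paint_tube [406.5 235.7] 0.33 [557.  200.8   9. ]
scene fan_brush [340.3 304.1] 0.71 [752.7  77.    6. ]
```

View pics/top0.png

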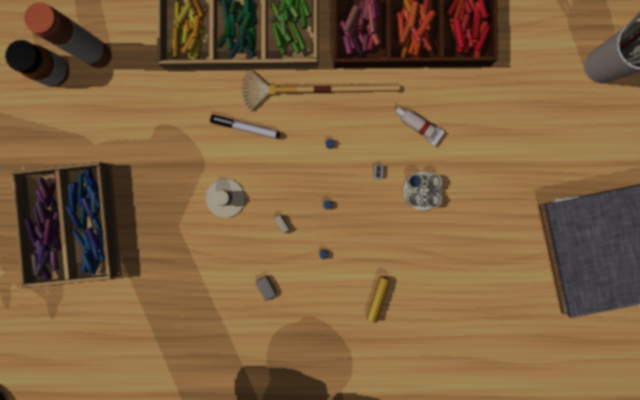

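View pics/scene0.png

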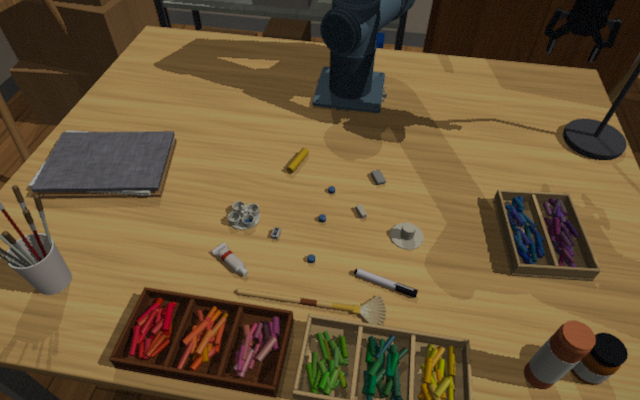

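The top view shows tablets at about (330,144), (328,205) and (324,254). The palette is at (425,190) with the worn tablet in its upper-left well, and the lid is at (225,198). The scene view agrees. I'll square the tool first.

Emit:
{"api": "send_rows", "payload": {"commands": [[[0, 0, 0, 0, 0, -6.6, 1], [0, 0, 0, 0, 0, -6.6, 1], [0, 0, 0, 0, 0, 0, 1]]]}}

```text
t: 1.6
tcp_pos: [125.3, 535.5, 248.3]
orientation: [0.0, -0.001, 1.0, -0.0]
contact_force: [-0.0, -0.5, 0.2]
grip_width: 85.4
finger_force: 0.0
```

Emit:
{"api": "send_rows", "payload": {"commands": [[[-2.6, -3.5, 0, 0, 0, 0, 1], [-2.6, -3.5, 0, 0, 0, 0, 1], [-2.6, -3.5, 0, 0, 0, 0, 1], [-2.6, -3.5, 0, 0, 0, 0, 1], [-2.6, -3.5, 0, 0, 0, 0, 1]]]}}

```text
t: 2.1
tcp_pos: [256.1, 359.3, 248.5]
orientation: [0.0, 0.001, 1.0, 0.0]
contact_force: [1.0, 0.5, 0.4]
grip_width: 85.2
finger_force: 0.0
```

Emit:
{"api": "send_rows", "payload": {"commands": [[[-2.6, -3.5, 0, 0, 0, 0, 1], [-2.6, -3.5, 0, 0, 0, 0, 1], [-2.6, -3.5, 0, 0, 0, 0, 1], [-2.6, -3.5, 0, 0, 0, 0, 1], [-2.6, -3.5, 0, 0, 0, 0, 1]]]}}

```text
t: 2.6
tcp_pos: [386.3, 184.1, 248.6]
orientation: [0.0, 0.002, 1.0, 0.0]
contact_force: [0.9, 1.3, -0.0]
grip_width: 85.6
finger_force: 0.0
```

Emit:
{"api": "send_rows", "payload": {"commands": [[[-2.6, -3.5, 0, 0, 0, 0, 1], [-2.6, -3.5, 0, 0, 0, 0, 1], [-2.6, -3.5, 0, 0, 0, 0, 1], [-2.6, -3.5, 0, 0, 0, 0, 1], [-2.6, -3.5, 0, 0, 0, 0, 1]]]}}

```text
t: 3.1
tcp_pos: [516.5, 9.1, 248.4]
orientation: [0.0, 0.002, 1.0, 0.0]
contact_force: [0.3, 0.0, -0.7]
grip_width: 85.2
finger_force: 0.0
```

Emit:
{"api": "send_rows", "payload": {"commands": [[[-2.5, -3.5, 0, 0, 0, 0, 1], [-2.5, -3.5, 0, 0, 0, 0, 1], [0, 0, 0, 0, 0, 0, 1], [0, 0, 0, 0, 0, 0, 1]]]}}

```text
t: 3.5
tcp_pos: [565.6, -59.9, 247.6]
orientation: [-0.001, 0.002, 1.0, 0.0]
contact_force: [-0.9, 0.5, -0.2]
grip_width: 85.4
finger_force: 0.0
```

```bash
cat >> h.py <<'E'
def blue(p,z=12,amin=20):
    hsv=cv2.cvtColor(p["color"],cv2.COLOR_BGR2HSV)
    m=cv2.inRange(hsv,(100,90,30),(125,255,255))
    n,_,st,c=cv2.connectedComponentsWithStats(m)
    return [(c[i].round(1),int(st[i,4]),onz(p,c[i],z).round(1)) for i in range(1,n) if st[i,4]>amin]
E
python3 - <<'E'
from h import *
print(bot.sense()["tcp_pos"])
p=cams.get_image("wrist");cv2.imwrite("pics/w1.png",p["color"])
print(p["intrinsics"]); print(np.array(p["world_to_cam"]).round(3))
for b in blue(p): print(b)
for th,z in(("palette",21),("stud_top",43),("tablet_a",12)):
    for r in spotter.find_in(p,th)[:4]: print(th,np.round(r["at"],1),round(r["conf"],2),onz(p,r["at"],z).round(1))
p=cams.get_image("top")
for b in blue(p,amin=8): print("top",b)
E
```

```text
[565.59888402 -59.89373204 247.64943137]
[[325.39175693   0.         326.17877482]
 [  0.         325.39175693 194.73802852]
 [  0.           0.           1.        ]]
[[ 4.00000e-03  1.00000e+00  2.00000e-03  5.66690e+01]
 [-9.56000e-01  4.00000e-03 -2.94000e-01  5.79674e+02]
 [-2.94000e-01 -1.00000e-03  9.56000e-01 -2.14119e+02]
 [ 0.00000e+00  0.00000e+00  0.00000e+00  1.00000e+00]]
(array([394.2,  44.9]), 218, array([442.5,  11.2,  12. ]))
(array([382.2, 137.4]), 177, array([536.4,   3.4,  12. ]))
(array([235.9, 177.8]), 181, array([ 581.8, -162.5,   12. ]))
(array([374.2, 234.4]), 134, array([653.1,  -0.8,  12. ]))
palette [222.5 157.1] 0.84 [ 556.  -172.6   21. ]
stud_top [220.8 158.3] 0.63 [ 553.2 -167.4   43. ]
tablet_a [395.6  45.3] 0.69 [442.9  12.7  12. ]
tablet_a [376.9 232.3] 0.53 [650.4   2.3  12. ]
tablet_a [379.6 133.9] 0.52 [5.325e+02 3.000e-01 1.200e+01]
top (array([ 86.2, 220.4]), 1871, array([506.8, 466.3,  12. ]))
top (array([327.3, 205.5]), 20, array([534.5,   2. ,  12. ]))
top (array([323.5, 253.8]), 36, array([442.9,   9.4,  12. ]))
```

View pics/w1.png

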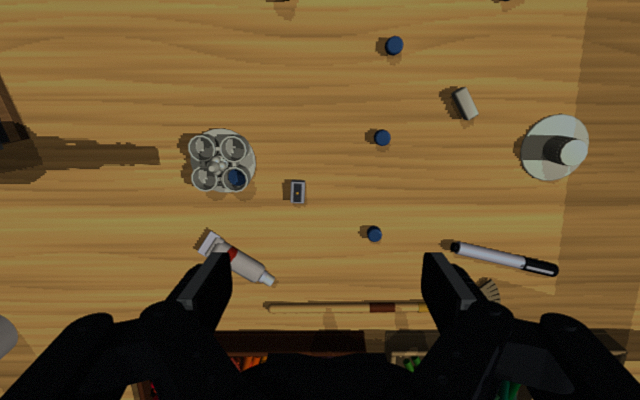

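The wrist view shows tablets at (394,45), (382,137) and (374,234). The wells are at (202,147), (233,149) and (204,177), with the worn tablet at (236,178), so the cross is turned about 45°. Next I move over the middle tablet and look from closer.

Emit:
{"api": "send_rows", "payload": {"commands": [[[1.5, 3.15, 3, 0, 0, 0, 1], [1.5, 3.15, 3, 0, 0, 0, 1], [0, 0, 4, 0, 0, 0, 0.6], [0, 0, 3.5, 0, 0, 0, 0.6], [0, 0, 0, 0, 0, 0, 0.6]]]}}

```text
t: 4.25
tcp_pos: [531.6, 5.6, 109.5]
orientation: [-0.004, -0.001, 1.0, 0.001]
contact_force: [-1.1, 0.2, -0.1]
grip_width: 51.2
finger_force: 0.0
```

```bash
python3 - <<'E'
from h import *
s=bot.sense();print(s["tcp_pos"],s["grip_width"])
p=cams.get_image("wrist");cv2.imwrite("pics/w2.png",p["color"])
for b in blue(p): print(b)
print("tcp px",proj(p,s["tcp_pos"]), "at z12",proj(p,[*s["tcp_pos"][:2],12]))
E
```

```text
[531.64363891   5.62298136 109.52847964] 51.15217640659819
(array([333.,  73.]), 551, array([442.7,  10.8,  12. ]))
(array([321.6, 208.9]), 418, array([536.2,   3.2,  12. ]))
(array([103.9, 266. ]), 226, array([ 582.9, -164.9,   12. ]))
(array([317.6, 341.3]), 286, array([ 6.532e+02, -3.000e-01,  1.200e+01]))
tcp px [324.86292705 271.79564607] at z12 [324.90973714 203.02848065]
```

View pics/w2.png

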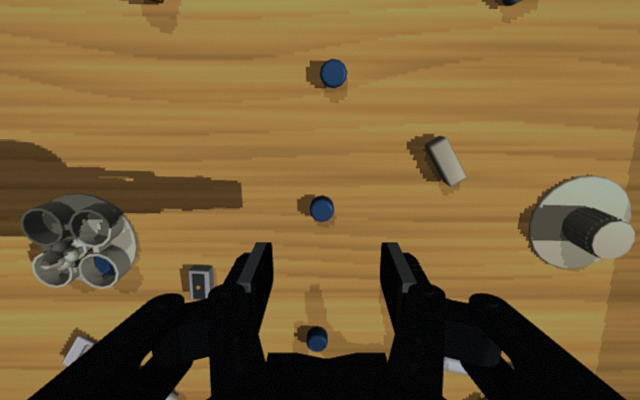

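The middle tablet shows at (322,209), just ahead of the jaws (tips near y=250). The palette is at (80,245). Lowering now.

Emit:
{"api": "send_rows", "payload": {"commands": [[[0, 0, 3, 0, 0, 0, 0.5], [0, 0, 2.5, 0, 0, 0, 0.5], [0, 0, 0, 0, 0, 0, 0.5], [0, 0, 0, 0, 0, 0, 0.5]]]}}

```text
t: 4.7
tcp_pos: [536.8, 3.6, 60.2]
orientation: [0.001, -0.0, 1.0, -0.0]
contact_force: [0.5, -0.1, 0.6]
grip_width: 42.2
finger_force: 0.0
```

Emit:
{"api": "send_rows", "payload": {"commands": [[[0, 0, 2, 0, 0, 0, 0.5], [0, 0, 1.3, 0, 0, 0, 0.45], [0, 0, 0, 0, 0, 0, 0.45], [0, 0, 0, 0, 0, 0, 0.45]]]}}

```text
t: 5.1
tcp_pos: [536.0, 3.7, 26.1]
orientation: [0.0, -0.0, 1.0, -0.0]
contact_force: [-0.1, 0.4, 0.8]
grip_width: 38.5
finger_force: 0.0
```

```bash
python3 - <<'E'
from h import *
s=bot.sense();print(s["tcp_pos"],s["grip_width"])
p=cams.get_image("wrist");cv2.imwrite("pics/w3.png",p["color"])
for b in blue(p): print(b)
print("tcp px",proj(p,s["tcp_pos"]), "at z12",proj(p,[*s["tcp_pos"][:2],12]))
s=bot.sense();print(s["tcp_pos"])
E
```

```text
[536.02760013   3.70096108  26.11805136] 38.50278400105978
(array([342.6,  44.6]), 1565, array([442.4,  10.8,  12. ]))
(array([323.2, 256.5]), 883, array([536.1,   2.8,  12. ]))
(array([  4.8, 340.8]), 87, array([ 585.4, -165. ,   12. ]))
tcp px [324.88584356 271.69469906] at z12 [324.95059035 256.43424191]
[536.25109852   3.65778517  26.27468841]
```

View pics/w3.png

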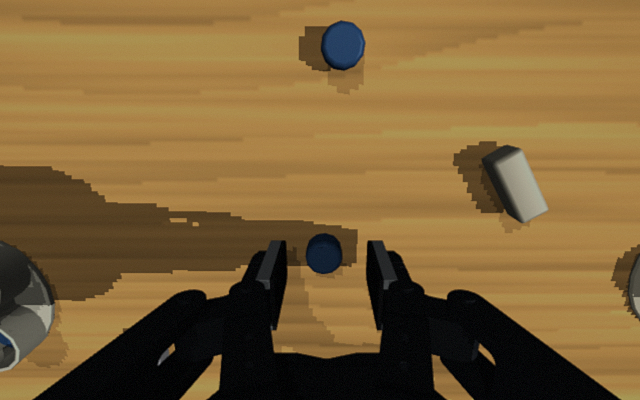

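The tablet at (324,256) sits between the pads. Closing on it.

Emit:
{"api": "send_rows", "payload": {"commands": [[[0, 0, 0.2, 0, 0, 0, 0], [0, 0, 0, 0, 0, 0, 0], [0, 0, 0, 0, 0, 0, 0], [0, 0, 0, 0, 0, 0, 0], [0, 0, 0, 0, 0, 0, 0]]], "grip_force": 30}}

```text
t: 5.65
tcp_pos: [536.1, 3.7, 23.9]
orientation: [0.001, -0.0, 1.0, -0.0]
contact_force: [-0.3, -0.6, 5.8]
grip_width: 14.9
finger_force: 29.5
```

Emit:
{"api": "send_rows", "payload": {"commands": [[[0, 0, -1, 0, 0, 0, 0], [0, 0, -3, 0, 0, 0, 0], [0, 0, -5, 0, 0, 0, 0]]]}}

```text
t: 5.95
tcp_pos: [532.8, 4.2, 111.7]
orientation: [-0.004, -0.0, 1.0, 0.001]
contact_force: [1.0, 0.0, -0.4]
grip_width: 14.9
finger_force: 29.3
```

Emit:
{"api": "send_rows", "payload": {"commands": [[[-0.8, -4.5, -1, 0, 0, 0, 0], [-0.8, -4.5, -1, 0, 0, 0, 0], [-0.8, -4.5, 0, 0, 0, 0, 0], [-0.8, -4.5, 0, 0, 0, 0, 0], [0, 0, 0, 0, 0, 0, 0]]]}}

```text
t: 6.45
tcp_pos: [568.6, -182.1, 133.9]
orientation: [0.001, 0.002, 1.0, -0.002]
contact_force: [-0.8, -0.1, 0.3]
grip_width: 14.6
finger_force: 29.3
```

Emit:
{"api": "send_rows", "payload": {"commands": [[[0, 0, 0, 0, 0, 0, 0], [0, 0, 0, 0, 0, 0, 0]]]}}

```text
t: 6.65
tcp_pos: [567.1, -175.1, 133.1]
orientation: [-0.001, -0.0, 1.0, 0.001]
contact_force: [0.7, 0.3, -0.4]
grip_width: 14.9
finger_force: 29.3
```

```bash
python3 - <<'E'
from h import *
s=bot.sense();print(s["tcp_pos"],s["grip_width"])
p=cams.get_image("wrist");cv2.imwrite("pics/w4.png",p["color"][100:400,170:490].repeat(2,0).repeat(2,1)[:600])
for b in blue(p,17): print(b)
for th,z in(("palette",21),("stud_top",43)):
    for r in spotter.find_in(p,th)[:4]: print(th,np.round(r["at"],1),round(r["conf"],2),onz(p,r["at"],z).round(1))
print("tcp px",proj(p,s["tcp_pos"]))
for X in([567,-178,21],[567,-178,43],[584,-162,21]):print(proj(p,X))
np.savez("w4",**{k:np.array(p[k]) for k in("color","intrinsics","world_to_cam")})
E
```

```text
[ 567.06838573 -175.14785123  133.09700757] 14.913257763118816
(array([596.5,  18.5]), 515, array([443.3,   7.4,  17. ]))
(array([340.8, 209.6]), 396, array([ 579.6, -162.6,   17. ]))
(array([326.6, 258.7]), 798, array([ 622.9, -173.9,   17. ]))
(array([523.6, 287.3]), 253, array([650.4,  -4.6,  17. ]))
palette [321.5 185. ] 0.6 [ 558.2 -177.8   21. ]
stud_top [323.5 183.3] 0.64 [ 551.  -176.2   43. ]
stud_top [328.  323.3] 0.24 [ 666.2 -172.8   43. ]
tcp px [324.88268504 271.75727931]
[321.32737601 195.98673936]
[320.9705428  205.26594337]
[341.76072752 216.63336178]
```

View pics/w4.png

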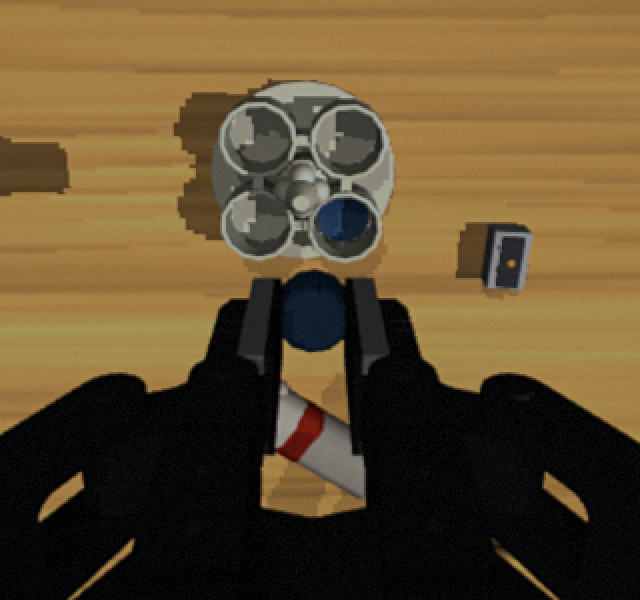

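The tablet is held squarely at full-frame (326,256). The rims are at (299.5,169.5), (343,171) and (298.5,211.5), the worn tablet's rim is at (342.5,213), and the stud tip is near (320,199).

```bash
python3 - <<'E'
from h import *
p=dict(np.load("w4.npz"))
W={k:onz(p,uv,21) for k,uv in dict(UL=(299.5,169.5),UR=(343,171),LL=(298.5,211.5),LR=(342.5,213)).items()}
c=sum(W.values())/4
for k,v in W.items(): d=v-c; print(k,v.round(1),np.hypot(*d[:2]).round(1),np.degrees(np.arctan2(d[1],d[0])).round(1))
print(c, proj(p,[c[0],c[1],43]), proj(p,[c[0],c[1],5]))
# refine by Hough on upscaled
g=cv2.cvtColor(p["color"][150:235,270:370],cv2.COLOR_BGR2GRAY);g=cv2.resize(g,None,fx=4,fy=4,interpolation=cv2.INTER_CUBIC)
h=cv2.HoughCircles(g,cv2.HOUGH_GRADIENT,1,100,param1=120,param2=25,minRadius=55,maxRadius=90)
for x,y,r in (h[0] if h is not None else []): uv=(x/4+270-.4,y/4+150-.4);print(np.round(uv,1),r/4,onz(p,uv,21).round(1))
E
```

```text
UL [ 546.1 -194.3   21. ] 23.6 -137.4
UR [ 547.3 -161.6   21. ] 23.3 134.2
LL [ 579.7 -195.9   21. ] 23.9 -47.4
LR [ 581.  -161.5   21. ] 24.3 44.0
[ 563.52706783 -178.32531887   21.        ] [320.48846669 200.58958517] [321.13769718 186.06595399]
[298.2 170. ] 19.4 [ 546.5 -195.3   21. ]
[343.2 169.5] 17.675 [ 546.1 -161.5   21. ]
[342.  211.5] 16.975 [ 579.7 -161.9   21. ]
[298.5 211.7] 15.825 [ 579.9 -195.9   21. ]
```

Emit:
{"api": "send_rows", "payload": {"commands": [[[2.1, -1.8, 0, 0, 0, 0, 0], [0, 0, 1, 0, 0, -8, 0], [0, 0, 1, 0, 0, -8, 0], [0, 0, 1, 0, 0, -8, 0], [0, 0, 1, 0, 0, -8, 0]]]}}

```text
t: 7.3
tcp_pos: [546.7, -193.0, 93.2]
orientation: [0.0, -0.279, 0.96, -0.0]
contact_force: [-0.3, 0.2, -0.0]
grip_width: 14.7
finger_force: 29.4
```

Emit:
{"api": "send_rows", "payload": {"commands": [[[0, 0, 1, 0, 0, -8, 0], [0, 0, 1, 0, 0, -3.4, 0], [0, 0, 0, 0, 0, 0, 0], [0, 0, 0, 0, 0, 0, 0]]]}}

```text
t: 7.7
tcp_pos: [546.8, -193.4, 73.5]
orientation: [-0.0, -0.37, 0.929, 0.0]
contact_force: [0.2, 0.7, 0.4]
grip_width: 14.7
finger_force: 29.4
```

```bash
cat >> h.py <<'E'
def look(name,wells=None):
    s=bot.sense(); print(s["tcp_pos"].round(1),s["grip_width"].round(1) if hasattr(s["grip_width"],"round") else s["grip_width"],s["contact_force"].round(1))
    q=s["orientation"]; print("yaw of tool y:",np.degrees(2*np.arctan2(q[2],q[1])-np.pi/2).round(1))
    p=cams.get_image("wrist"); im=p["color"].copy()
    C=np.array([563.5,-178.4]);
    for a in (43.4,133.4,-136.6,-46.6):
        c=C+24*np.array([np.cos(np.radians(a)),np.sin(np.radians(a))])
        pts=np.array([proj(p,[c[0]+12.5*np.cos(t),c[1]+12.5*np.sin(t),21]) for t in np.linspace(0,6.28,40)])
        cv2.polylines(im,[pts.round().astype(int)],True,(0,0,255),1)
    cv2.imwrite("pics/"+name,im); return s,p
E
python3 - <<'E'
from h import *
s,p=look("w5.png")
for b in blue(p,42): print(b)
E
```

```text
[ 546.8 -193.4   73.5] 14.694230159345693 [0.2 0.7 0.4]
yaw of tool y: 133.4
(array([325.2, 258.9]), 827, array([ 555. , -186.1,   42. ]))
(array([324.3, 288.5]), 335, array([ 568.8, -173.7,   42. ]))
(array([638.4, 310.8]), 24, array([455.6, -32.4,  42. ]))
```

View pics/w5.png

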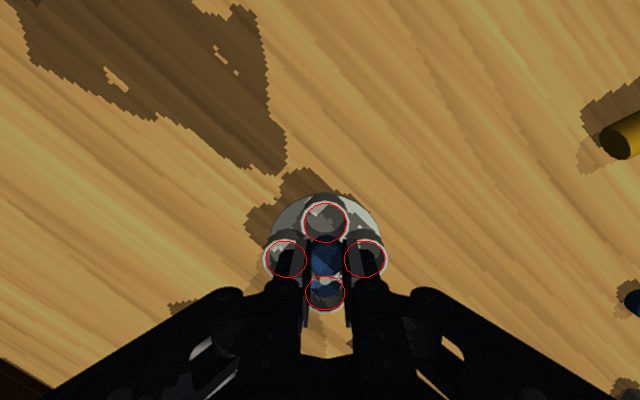

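The projected wells line up with the rims to within about 1 px, and the tablet is held at (325,259) heading for the well at (325,222). Lowering.

Emit:
{"api": "send_rows", "payload": {"commands": [[[0.12, 0, 1.5, 0, 0, 0, 0], [0, 0, 1.3, 0, 0, 0, 0], [0, 0, 0.5, 0, 0, 0, 0], [0, 0, 0, 0, 0, 0, 0], [0, 0, 0, 0, 0, 0, 0]]]}}

```text
t: 8.25
tcp_pos: [546.0, -195.1, 40.5]
orientation: [0.0, -0.37, 0.929, -0.0]
contact_force: [0.1, 0.4, 1.1]
grip_width: 15.0
finger_force: 29.4
```

Emit:
{"api": "send_rows", "payload": {"commands": [[[0, 0, 0, 0, 0, 0, 0.28], [0, 0, 0, 0, 0, 0, 0.28], [0, 0, 0, 0, 0, 0, 0.35], [0, 0, 0, 0, 0, 0, 0.4]]]}}

```text
t: 8.65
tcp_pos: [545.9, -195.1, 40.6]
orientation: [0.0, -0.37, 0.929, -0.0]
contact_force: [1.0, 0.2, 0.2]
grip_width: 33.9
finger_force: 0.0
```

Emit:
{"api": "send_rows", "payload": {"commands": [[[0, 0, -2, 0, 0, 8, 0.6], [0, 0, -2, 0, 0, 8, 0.6], [0, 0, -2, 0, 0, 8, 0.6], [0, 0, -2, 0, 0, 8, 0.6], [0, 0, -2, 0, 0, 8, 0.6]]]}}

```text
t: 9.15
tcp_pos: [545.7, -195.0, 141.2]
orientation: [0.0, -0.027, 1.0, -0.0]
contact_force: [0.4, 0.6, -0.4]
grip_width: 51.1
finger_force: 0.0
```

Emit:
{"api": "send_rows", "payload": {"commands": [[[0, 0, 0, 0, 0, 3.4, 0.6], [0, 0, 0, 0, 0, 0, 0.6], [0, 0, 0, 0, 0, 0, 0.6]]]}}

```text
t: 9.45
tcp_pos: [545.5, -194.8, 140.0]
orientation: [-0.0, -0.001, 1.0, 0.0]
contact_force: [-1.1, -0.6, -0.4]
grip_width: 51.3
finger_force: 0.0
```

```bash
python3 - <<'E'
from h import *
s,p=look("w6.png")
for b in blue(p,17): print(b)
c=p["color"][100:300,200:440]; cv2.imwrite("pics/w6c.png",cv2.resize(c,None,fx=3,fy=3,interpolation=cv2.INTER_CUBIC))
E
```

```text
[ 545.5 -194.8  140. ] 51.34416480306701 [-1.1 -0.6 -0.4]
yaw of tool y: 90.1
(array([609.4,  54.1]), 448, array([442.8,   7.2,  17. ]))
(array([325.3, 193. ]), 345, array([ 546.4, -194.7,   17. ]))
(array([363.5, 231.4]), 325, array([ 579.8, -162.8,   17. ]))
(array([536.5, 303.8]), 228, array([650.1,  -4.7,  17. ]))
```

Emit:
{"api": "send_rows", "payload": {"commands": [[[2.06, 4.12, 0, 0, 0, 0, 0.5], [2.06, 4.12, 0, 0, 0, 0, 0.5], [2.06, 4.12, 1, 0, 0, 0, 0.5], [2.06, 4.12, 1, 0, 0, 0, 0.5], [2.06, 4.12, 1, 0, 0, 0, 0.5]]]}}

```text
t: 10.0
tcp_pos: [441.3, 12.3, 109.6]
orientation: [-0.0, -0.001, 1.0, 0.0]
contact_force: [1.3, 0.5, 0.4]
grip_width: 42.7
finger_force: 0.0
```

Emit:
{"api": "send_rows", "payload": {"commands": [[[0, 0, 3, 0, 0, 0, 0.5], [0, 0, 2, 0, 0, 0, 0.45], [0, 0, 0, 0, 0, 0, 0.45], [0, 0, 0, 0, 0, 0, 0.45]]]}}

```text
t: 10.4
tcp_pos: [442.5, 10.9, 60.2]
orientation: [-0.001, -0.001, 1.0, 0.0]
contact_force: [-0.1, 0.5, 0.7]
grip_width: 38.2
finger_force: 0.0
```

```bash
python3 - <<'E'
from h import *
s,p=look("w7.png")
for b in blue(p,12): print(b)
E
```

```text
[442.5  10.9  60.2] 38.19666353405189 [-0.1  0.5  0.7]
yaw of tool y: 90.1
(array([325.3, 227.1]), 671, array([441.5,  11.1,  12. ]))
(array([ 11.3, 379.3]), 308, array([ 553.5, -202.9,   12. ]))
```

View pics/w6c.png

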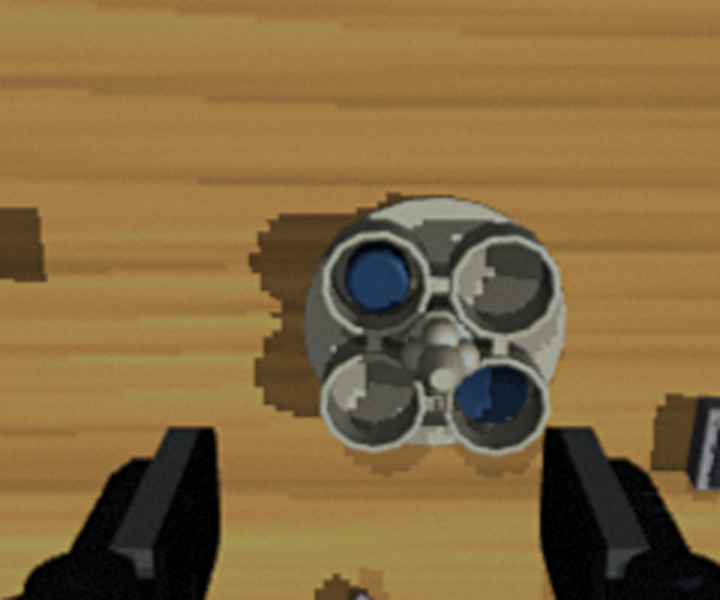

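In the crop, the tablet lies flat in the upper-left well at (378,278). The other two wells, at (505,285) and (370,400), are still empty. Now grasping the second tablet.

Emit:
{"api": "send_rows", "payload": {"commands": [[[0, 0, 2, 0, 0, 0, 0.45], [0, 0, 1.6, 0, 0, 0, 0.45], [0, 0, 0, 0, 0, 0, 0.45], [0, 0, 0, 0, 0, 0, 0]]]}}

```text
t: 10.85
tcp_pos: [443.3, 10.5, 25.1]
orientation: [0.0, -0.0, 1.0, -0.0]
contact_force: [0.6, -0.5, -0.4]
grip_width: 25.4
finger_force: 0.0
```

Emit:
{"api": "send_rows", "payload": {"commands": [[[0, 0, 0, 0, 0, 0, 0], [0, 0, 0, 0, 0, 0, 0], [0, 0, 0, 0, 0, 0, 0], [0, 0, 0, 0, 0, 0, 0]]]}}

```text
t: 11.25
tcp_pos: [443.6, 10.6, 25.4]
orientation: [0.001, -0.0, 1.0, -0.0]
contact_force: [-0.4, -1.6, 7.4]
grip_width: 14.2
finger_force: 29.8
```

Emit:
{"api": "send_rows", "payload": {"commands": [[[0, 0, -1, 0, 0, 0, 0], [0, 0, -3, 0, 0, 0, 0], [0, 0, -4, 0, 0, 0, 0], [0, 0, 0, 0, 0, 0, 0], [0, 0, 0, 0, 0, 0, 0]]]}}

```text
t: 11.75
tcp_pos: [443.4, 10.9, 105.7]
orientation: [0.002, -0.0, 1.0, -0.0]
contact_force: [0.3, -0.3, 0.1]
grip_width: 14.6
finger_force: 29.3
```

```bash
python3 - <<'E'
from h import *
s,p=look("w8.png")
for b in blue(p,12): print(b)
E
```

```text
[443.4  10.9 105.7] 14.631533172929508 [ 0.3 -0.3  0.1]
yaw of tool y: 90.0
(array([326.4, 253.7]), 810, array([483.7,  11.7,  12. ]))
(array([ 66. , 328.1]), 253, array([ 551. , -200.1,   12. ]))
```

Emit:
{"api": "send_rows", "payload": {"commands": [[[-2.1, -3.47, 0, 0, 0, 0, 0], [-2.1, -3.47, 0, 0, 0, 0, 0], [-2.1, -3.47, 0, 0, 0, 0, 0], [-2.1, -3.47, 0, 0, 0, 0, 0], [-2.1, -3.47, 0, 0, 0, 0, 0]]]}}

```text
t: 12.3
tcp_pos: [547.4, -163.4, 102.5]
orientation: [-0.002, -0.0, 1.0, 0.001]
contact_force: [-0.0, 0.6, -0.4]
grip_width: 14.2
finger_force: 29.3
```

Emit:
{"api": "send_rows", "payload": {"commands": [[[0, 0, 0, 0, 0, 8, 0], [0, 0, 0, 0, 0, 8, 0], [0, 0, 1, 0, 0, 8, 0], [0, 0, 1, 0, 0, 8, 0], [0, 0, 1, 0, 0, 8, 0]]]}}

```text
t: 12.8
tcp_pos: [546.6, -162.0, 72.2]
orientation: [-0.002, 0.345, 0.939, 0.0]
contact_force: [-0.1, -0.4, -0.4]
grip_width: 14.5
finger_force: 29.3
```

Emit:
{"api": "send_rows", "payload": {"commands": [[[0, 0, 0.2, 0, 0, 6.6, 0], [0, 0, 0, 0, 0, 0, 0], [0, 0, 0, 0, 0, 0, 0]]]}}

```text
t: 13.1
tcp_pos: [547.1, -162.2, 71.2]
orientation: [-0.001, 0.394, 0.919, 0.0]
contact_force: [1.2, -1.0, -0.3]
grip_width: 14.4
finger_force: 29.3
```

```bash
python3 - <<'E'
from h import *
s,p=look("w9.png")
for b in blue(p,17): print(b)
E
```

```text
[ 547.1 -162.2   71.2] 14.392071124762913 [ 1.2 -1.  -0.3]
yaw of tool y: 43.6
(array([638.1, 156.1]), 45, array([645.8,  -9.8,  17. ]))
(array([325.9, 249.2]), 870, array([ 558.3, -173. ,   17. ]))
(array([278. , 256.6]), 54, array([ 540.3, -197.1,   17. ]))
(array([375., 255.]), 35, array([ 582.9, -154.9,   17. ]))
```

```bash
python3 - <<'E'
import cv2,numpy as np
out=[]
for f in("w5","w8","w9"):
    im=cv2.imread(f"pics/{f}.png");h=cv2.cvtColor(im,cv2.COLOR_BGR2HSV);m=cv2.inRange(h,(100,90,30),(125,255,255))
    m[:,:305]=0;m[:,347:]=0
    n,_,st,c=cv2.connectedComponentsWithStats(m); print(f,[(st[i].tolist(),c[i].round(1).tolist()) for i in range(1,n) if st[i,4]>50])
    out.append(cv2.resize(im[170:310,260:390],None,fx=2,fy=2,interpolation=cv2.INTER_CUBIC))
cv2.imwrite("pics/cmp.png",np.hstack(out))
E
```

```text
w5 [([311, 243, 31, 33, 825], [325.2, 258.9]), ([310, 281, 30, 17, 334], [324.4, 288.5])]
w8 [([312, 238, 30, 33, 810], [326.4, 253.7])]
w9 [([311, 231, 31, 40, 845], [325.9, 249.4])]
```

View pics/cmp.png

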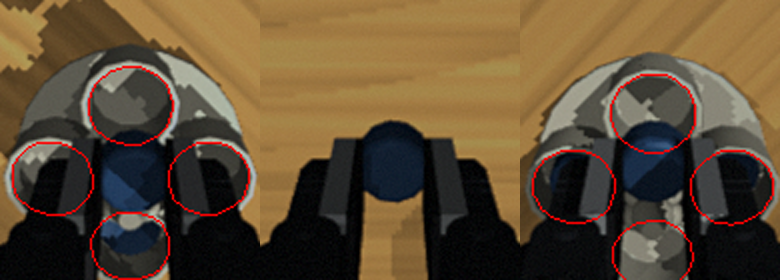

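The comparison shows the second tablet held about 4 px (1.8 mm) further forward than the first, without having slipped. I've allowed for that in the lowering.

Emit:
{"api": "send_rows", "payload": {"commands": [[[-0.05, 0.05, 1.5, 0, 0, 0, 0], [0, 0, 1.0, 0, 0, 0, 0], [0, 0, 0.55, 0, 0, 0, 0], [0, 0, 0, 0, 0, 0, 0], [0, 0, 0, 0, 0, 0, 0]]]}}

```text
t: 13.65
tcp_pos: [548.6, -162.6, 41.9]
orientation: [-0.0, 0.395, 0.919, 0.0]
contact_force: [-0.8, -0.1, 0.2]
grip_width: 14.4
finger_force: 29.3
```

Nothing is touching, so I release, then square up for the third tablet.

Emit:
{"api": "send_rows", "payload": {"commands": [[[0, 0, 0, 0, 0, 0, 0.28], [0, 0, 0, 0, 0, 0, 0.28], [0, 0, 0, 0, 0, 0, 0.35], [0, 0, 0, 0, 0, 0, 0.4]]]}}

```text
t: 14.05
tcp_pos: [548.6, -162.6, 42.1]
orientation: [0.0, 0.395, 0.919, -0.0]
contact_force: [-0.7, -0.8, -0.0]
grip_width: 34.2
finger_force: 0.0
```

Emit:
{"api": "send_rows", "payload": {"commands": [[[0, 0, -2, 0, 0, -8, 0.6], [0, 0, -2, 0, 0, -8, 0.6], [0, 0, -2, 0, 0, -8, 0.6], [0, 0, -2, 0, 0, -8, 0.6], [0, 0, -2, 0, 0, -8, 0.6]]]}}

```text
t: 14.55
tcp_pos: [548.4, -162.5, 142.7]
orientation: [0.0, 0.054, 0.999, -0.0]
contact_force: [-0.2, -0.2, 1.4]
grip_width: 51.2
finger_force: 0.0
```

Emit:
{"api": "send_rows", "payload": {"commands": [[[0, 0, 0, 0, 0, -6.6, 0.6], [0, 0, 0, 0, 0, 0, 0.6], [0, 0, 0, 0, 0, 0, 0.6]]]}}

```text
t: 14.85
tcp_pos: [548.2, -162.4, 141.5]
orientation: [-0.0, 0.001, 1.0, 0.0]
contact_force: [-1.0, -0.2, 0.3]
grip_width: 51.4
finger_force: 0.0
```

```bash
python3 - <<'E'
from h import *
s,p=look("w10.png")
for b in blue(p,17): print(b)
for b in blue(p,12): print(b)
E
```

```text
[ 548.2 -162.4  141.5] 51.42409276260889 [-1.  -0.2  0.3]
yaw of tool y: 89.9
(array([285. , 189.4]), 345, array([ 546.4, -194.7,   17. ]))
(array([327.3, 191. ]), 349, array([ 547.9, -160.7,   17. ]))
(array([325.3, 227.3]), 335, array([ 579.5, -162.3,   17. ]))
(array([504. , 296.4]), 115, array([646.9,  -2.3,  17. ]))
(array([285. , 189.4]), 345, array([ 547.9, -195.4,   12. ]))
(array([327.3, 191. ]), 349, array([ 549.4, -160.7,   12. ]))
(array([325.3, 227.3]), 335, array([ 581.6, -162.4,   12. ]))
(array([504. , 296.4]), 115, array([650.4,   0.9,  12. ]))
```

Emit:
{"api": "send_rows", "payload": {"commands": [[[-2.1, 3.24, 0, 0, 0, 0, 0.5], [-2.1, 3.24, 0, 0, 0, 0, 0.5], [-2.1, 3.24, 0, 0, 0, 0, 0.5], [-2.1, 3.24, 1, 0, 0, 0, 0.5], [-2.1, 3.24, 1, 0, 0, 0, 0.5]]]}}

```text
t: 15.4
tcp_pos: [654.0, 0.9, 121.1]
orientation: [-0.0, 0.001, 1.0, -0.0]
contact_force: [-0.3, -0.3, -0.2]
grip_width: 42.4
finger_force: 0.0
```

Emit:
{"api": "send_rows", "payload": {"commands": [[[0, 0, 3, 0, 0, 0, 0.5], [0, 0, 3, 0, 0, 0, 0.45], [0, 0, 0, 0, 0, 0, 0.45], [0, 0, 0, 0, 0, 0, 0.45]]]}}

```text
t: 15.8
tcp_pos: [652.8, -0.4, 61.1]
orientation: [-0.001, 0.0, 1.0, 0.0]
contact_force: [-0.6, 0.5, 0.5]
grip_width: 38.1
finger_force: 0.0
```

```bash
python3 - <<'E'
from h import *
s,p=look("w11.png")
for b in blue(p,12): print(b)
E
```

```text
[ 6.528e+02 -4.000e-01  6.110e+01] 38.07203023064549 [-0.6  0.5  0.5]
yaw of tool y: 90.0
(array([ 0.9, 33.3]), 55, array([ 549.1, -159.5,   12. ]))
(array([  9.4, 101.5]), 577, array([ 581.4, -164.5,   12. ]))
(array([324.1, 228.7]), 656, array([653.1,  -1. ,  12. ]))
```

Emit:
{"api": "send_rows", "payload": {"commands": [[[0, 0, 2, 0, 0, 0, 0.45], [0, 0, 1.75, 0, 0, 0, 0.45], [0, 0, 0, 0, 0, 0, 0.45], [0, 0, 0, 0, 0, 0, 0]]]}}

```text
t: 16.25
tcp_pos: [654.3, -1.0, 26.0]
orientation: [0.001, 0.0, 1.0, -0.0]
contact_force: [0.5, 0.3, 1.1]
grip_width: 25.0
finger_force: 0.0
```

Emit:
{"api": "send_rows", "payload": {"commands": [[[0, 0, 0, 0, 0, 0, 0], [0, 0, 0, 0, 0, 0, 0], [0, 0, 0, 0, 0, 0, 0], [0, 0, 0, 0, 0, 0, 0]]]}}

```text
t: 16.65
tcp_pos: [654.7, -0.9, 26.3]
orientation: [0.002, -0.0, 1.0, -0.0]
contact_force: [-0.4, -1.0, 6.9]
grip_width: 14.2
finger_force: 30.1
```

Emit:
{"api": "send_rows", "payload": {"commands": [[[0, 0, -1, 0, 0, 0, 0], [0, 0, -3, 0, 0, 0, 0], [0, 0, -4, 0, 0, 0, 0], [0, 0, 0, 0, 0, 0, 0], [0, 0, 0, 0, 0, 0, 0]]]}}

```text
t: 17.15
tcp_pos: [654.3, -0.5, 106.4]
orientation: [0.002, -0.0, 1.0, -0.0]
contact_force: [0.5, -0.6, 0.1]
grip_width: 13.8
finger_force: 29.3
```

```bash
python3 - <<'E'
from h import *
s,p=look("w12.png")
for b in blue(p,12): print(b)
E
```

```text
[ 6.543e+02 -5.000e-01  1.064e+02] 13.77810808383201 [ 0.5 -0.6  0.1]
yaw of tool y: 90.0
(array([ 6.8, 35.3]), 394, array([ 545.2, -197. ,   12. ]))
(array([60.5, 38.6]), 668, array([ 547. , -164.4,   12. ]))
(array([74. , 95.7]), 482, array([ 580.9, -163.8,   12. ]))
(array([326.5, 253.4]), 760, array([6.947e+02, 4.000e-01, 1.200e+01]))
```

Emit:
{"api": "send_rows", "payload": {"commands": [[[1.46, -3.94, 0, 0, 0, 0, 0], [1.46, -3.94, 0, 0, 0, 0, 0], [1.46, -3.94, 0, 0, 0, 0, 0], [1.46, -3.94, 0, 0, 0, 0, 0], [1.46, -3.94, 0, 0, 0, 0, 0]]]}}

```text
t: 17.7
tcp_pos: [578.8, -198.3, 102.6]
orientation: [-0.001, -0.0, 1.0, 0.001]
contact_force: [0.3, 0.5, 0.2]
grip_width: 13.5
finger_force: 29.3
```

Emit:
{"api": "send_rows", "payload": {"commands": [[[0, 0, 0, 0, 0, 8, 0], [0, 0, 0, 0, 0, 8, 0], [0, 0, 1, 0, 0, 8, 0], [0, 0, 1, 0, 0, 8, 0], [0, 0, 1, 0, 0, 8, 0]]]}}

```text
t: 18.2
tcp_pos: [579.4, -197.0, 72.3]
orientation: [-0.002, 0.345, 0.939, 0.0]
contact_force: [0.6, -0.6, -0.4]
grip_width: 13.4
finger_force: 29.3
```

Emit:
{"api": "send_rows", "payload": {"commands": [[[0, 0, 1, 0, 0, 6.6, 0], [0, 0, 0, 0, 0, 0, 0], [0, 0, 0, 0, 0, 0, 0], [0, 0, 0, 0, 0, 0, 0]]]}}

```text
t: 18.6
tcp_pos: [580.5, -197.5, 64.3]
orientation: [-0.0, 0.394, 0.919, 0.0]
contact_force: [-0.9, -0.7, -0.4]
grip_width: 13.5
finger_force: 29.3
```

Emit:
{"api": "send_rows", "payload": {"commands": [[[0, 0.03, 1.2, 0, 0, 0, 0], [0, 0, 0.7, 0, 0, 0, 0], [0, 0, 0.35, 0, 0, 0, 0], [0, 0, 0, 0, 0, 0, 0], [0, 0, 0, 0, 0, 0, 0]]]}}

```text
t: 19.1
tcp_pos: [580.7, -197.3, 41.7]
orientation: [-0.0, 0.395, 0.919, 0.0]
contact_force: [0.4, 0.3, -0.2]
grip_width: 13.8
finger_force: 29.3
```

Emit:
{"api": "send_rows", "payload": {"commands": [[[0, 0, 0, 0, 0, 0, 0.28], [0, 0, 0, 0, 0, 0, 0.28], [0, 0, 0, 0, 0, 0, 0.35], [0, 0, 0, 0, 0, 0, 0.4]]]}}

```text
t: 19.5
tcp_pos: [580.9, -197.4, 42.0]
orientation: [0.0, 0.395, 0.919, -0.0]
contact_force: [-0.1, 0.1, -1.0]
grip_width: 34.3
finger_force: 0.0
```

Emit:
{"api": "send_rows", "payload": {"commands": [[[0, 0, -2, 0, 0, -8, 0.6], [0, 0, -2, 0, 0, -8, 0.6], [0, 0, -2, 0, 0, -8, 0.6], [0, 0, -2, 0, 0, -8, 0.6], [0, 0, -2, 0, 0, -8, 0.6]]]}}

```text
t: 20.0
tcp_pos: [580.6, -197.3, 142.7]
orientation: [0.0, 0.054, 0.999, -0.0]
contact_force: [0.5, 0.4, -0.1]
grip_width: 51.3
finger_force: 0.0
```

Emit:
{"api": "send_rows", "payload": {"commands": [[[0, 0, 0, 0, 0, -6.6, 0.6], [0, 0, 0, 0, 0, 0, 0.6], [0, 0, 0, 0, 0, 0, 0.6]]]}}

```text
t: 20.3
tcp_pos: [580.4, -197.2, 141.5]
orientation: [-0.0, 0.001, 1.0, 0.0]
contact_force: [0.3, -0.1, 0.0]
grip_width: 51.1
finger_force: 0.0
```

```bash
python3 - <<'E'
from h import *
s,p=look("w13.png")
for b in blue(p,17): print(b)
np.savez("w13",**{k:np.array(p[k]) for k in("color","intrinsics","world_to_cam")})
for th,z in(("stud_top",43),("hub_top",33),("lid",3)):
    for r in spotter.find_in(p,th)[:3]: print(th,np.round(r["at"],1),round(r["conf"],2),onz(p,r["at"],z).round(1))
c=p["color"][100:300,200:440]; cv2.imwrite("pics/w13c.png",cv2.resize(c,None,fx=3,fy=3,interpolation=cv2.INTER_CUBIC))
E
```

```text
[ 580.4 -197.2  141.5] 51.117133997442004 [ 0.3 -0.1  0. ]
yaw of tool y: 89.9
(array([328.3, 149.2]), 379, array([ 546.3, -194.6,   17. ]))
(array([371.9, 151.4]), 385, array([ 548.1, -160.7,   17. ]))
(array([327.2, 191.3]), 344, array([ 580.4, -195.5,   17. ]))
(array([367.6, 190.5]), 402, array([ 579.8, -162.9,   17. ]))
stud_top [349.7 168.3] 0.7 [ 555.7 -179.7   43. ]
```

View pics/w13c.png

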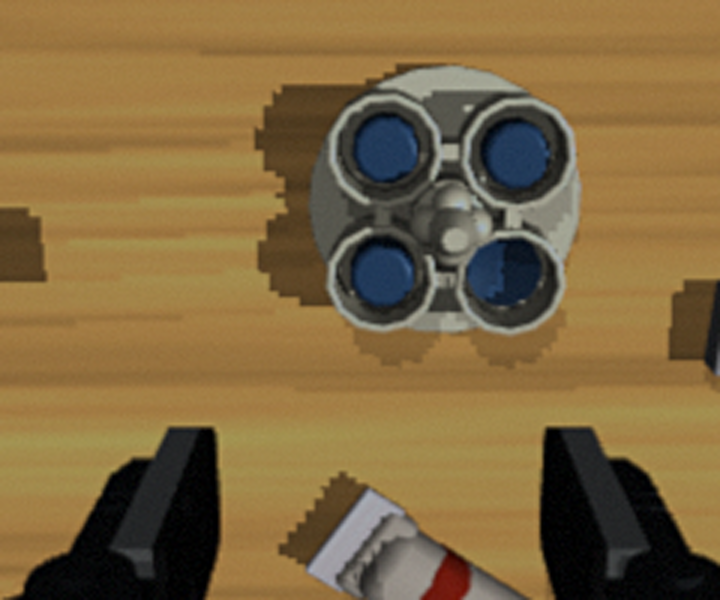

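All three tablets lie flat, at crop positions (387,148), (516,153) and (383,273). The stud tip is at crop (456,239), which is full-frame (352,179.7). Now to the lid.

Emit:
{"api": "send_rows", "payload": {"commands": [[[0.35, 4.4, 0, 0, 0, 0, 0.8], [0.35, 4.4, 0, 0, 0, 0, 0.8], [0.35, 4.4, 0, 0, 0, 0, 0.8], [0.35, 4.4, 0, 0, 0, 0, 0.8], [0.35, 4.4, 0, 0, 0, 0, 0.8]]]}}

```text
t: 21.0
tcp_pos: [562.6, 24.3, 141.5]
orientation: [-0.0, 0.0, 1.0, 0.0]
contact_force: [0.7, 0.2, 0.1]
grip_width: 68.4
finger_force: 0.0
```

Emit:
{"api": "send_rows", "payload": {"commands": [[[0.35, 4.4, 0, 0, 0, 0, 0.8], [0.35, 4.4, 0, 0, 0, 0, 0.8], [0.35, 4.4, 0, 0, 0, 0, 0.8], [0.3, 4.4, 0, 0, 0, 0, 0.8], [0, 0, 0, 0, 0, 0, 0.8]]]}}

```text
t: 21.5
tcp_pos: [548.3, 203.8, 141.5]
orientation: [-0.0, -0.002, 1.0, 0.001]
contact_force: [0.9, -1.1, 0.7]
grip_width: 68.1
finger_force: 0.0
```

Emit:
{"api": "send_rows", "payload": {"commands": [[[0, 0, 0, 0, 0, 0, 0.8], [0, 0, 0, 0, 0, 0, 0.8], [0, 0, 0, 0, 0, 0, 0.8]]]}}

```text
t: 21.8
tcp_pos: [549.8, 197.2, 141.7]
orientation: [-0.0, 0.001, 1.0, -0.0]
contact_force: [-0.4, -0.3, -0.2]
grip_width: 68.4
finger_force: 0.0
```

```bash
python3 - <<'E'
from h import *
q=dict(np.load("w13.npz")); print("stud43",onz(q,(352,179.7),43))
s,p=look("w14.png")
for th,z in(("hub_top",33),("lid",3)):
    for r in spotter.find_in(p,th)[:3]: print(th,np.round(r["at"],1),round(r["conf"],2),onz(p,r["at"],z).round(1))
im=p["color"];hsv=cv2.cvtColor(im,cv2.COLOR_BGR2HSV)
m=cv2.inRange(hsv,(0,0,60),(179,60,255))
n,l,st,c=cv2.connectedComponentsWithStats(m)
for i in range(1,n):
    if st[i,4]>150:
        cs,_=cv2.findContours((l==i).astype(np.uint8),0,1); (x,y),r=cv2.minEnclosingCircle(cs[0])
        e=cv2.fitEllipse(cv2.convexHull(cs[0])); print(st[i],c[i].round(1),"circ",round(x,1),round(y,1),round(r,1),"ell",np.round(e[0],1),np.round(e[1],1),onz(p,e[0],3).round(1))
g=cv2.cvtColor(im,cv2.COLOR_BGR2GRAY)[100:330,220:430];g=cv2.resize(g,None,fx=3,fy=3,interpolation=cv2.INTER_CUBIC)
h=cv2.HoughCircles(g,cv2.HOUGH_GRADIENT,1,30,param1=100,param2=30,minRadius=45,maxRadius=90)
if h is not None:
    for x,y,r in h[0][:4]: uv=(x/3+220,y/3+100);print("hub?",np.round(uv,1),r/3,onz(p,uv,33).round(1))
h=cv2.HoughCircles(g,cv2.HOUGH_GRADIENT,1,50,param1=100,param2=30,minRadius=130,maxRadius=190)
if h is not None:
    for x,y,r in h[0][:3]: uv=(x/3+220,y/3+100);print("disc?",np.round(uv,1),r/3,onz(p,uv,3).round(1))
E
```

```text
stud43 [ 564.03688749 -177.84704996   43.        ]
[549.8 197.2 141.7] 68.40004704232865 [-0.4 -0.3 -0.2]
yaw of tool y: 89.9
hub_top [331.1 187. ] 0.83 [541.7 201.7  33. ]
lid [331.2 184.4] 0.82 [547.9 202.2   3. ]
[168 107  43  44 949] [189.1 127.9] circ 189.0 128.5 25.0 ell [188.7 128.1] [26.4 53.6] [500.8  87.6   3. ]
[ 286  143   89   86 5849] [330.5 185.8] circ 330.4 185.3 44.7 ell [330.4 185.6] [86.2 89.4] [548.9 201.6   3. ]
[  0 228  14  31 310] [  5.  243.9] circ 3.0 243.0 15.3 ell [  3.8 243.5] [20.7 30.3] [602.2 -90.7   3. ]
[ 239  311   75   30 1157] [275.9 325.6] circ 276.0 327.0 37.2 ell [274.7 325.5] [20.  90.3] [690.5 147.5   3. ]
```

Emit:
{"api": "send_rows", "payload": {"commands": [[[0.05, 0.44, 3, 0, 0, 0, 0.7], [0, 0, 3, 0, 0, 0, 0.65], [0, 0, 1, 0, 0, 0, 0.65], [0, 0, 0, 0, 0, 0, 0.65], [0, 0, 0, 0, 0, 0, 0.65]]]}}

```text
t: 22.45
tcp_pos: [549.8, 202.8, 72.7]
orientation: [0.001, 0.0, 1.0, 0.0]
contact_force: [-0.4, 0.9, 0.4]
grip_width: 55.2
finger_force: 0.0
```

```bash
cat >> h.py <<'E'
def lid(p,vmin=60):
    m=cv2.inRange(cv2.cvtColor(p["color"],cv2.COLOR_BGR2HSV),(0,0,vmin),(179,60,255))
    n,l,st,c=cv2.connectedComponentsWithStats(m); i=1+np.argmax(st[1:,4])
    cs,_=cv2.findContours((l==i).astype(np.uint8),0,1); e=cv2.fitEllipse(cv2.convexHull(max(cs,key=len)))
    print("lid blob",st[i],np.round(e[0],1),np.round(e[1],1)); return e
E
python3 - <<'E'
from h import *
s,p=look("w15.png"); e=lid(p); print(onz(p,e[0],3))
im=p["color"]
for r in spotter.find_in(p,"hub_top")[:3]: print(np.round(r["at"],1),round(r["conf"],2),onz(p,r["at"],33).round(1))
E
```

```text
[549.8 202.8  72.7] 55.20899915826031 [-0.4  0.9  0.4]
yaw of tool y: 90.0
lid blob [ 264  158  118  111 9751] [322.9 213.3] [110.7 118. ]
[548.38092196 201.45940989   3.        ]
[322.7 214.2] 0.91 [537.7 201.6  33. ]
```

Emit:
{"api": "send_rows", "payload": {"commands": [[[0.1, -0.12, 2.5, 0, 0, 0, 0.6], [0, 0, 1.5, 0, 0, 0, 0.6], [0, 0, 0.9, 0, 0, 0, 0.6], [0, 0, 0, 0, 0, 0, 0.6], [0, 0, 0, 0, 0, 0, 0.6]]]}}

```text
t: 23.05
tcp_pos: [548.7, 202.0, 23.7]
orientation: [0.001, -0.0, 1.0, 0.0]
contact_force: [-0.1, -0.6, -0.2]
grip_width: 51.5
finger_force: 0.0
```

Emit:
{"api": "send_rows", "payload": {"commands": [[[0, 0, 0, 0, 0, 0, 0], [0, 0, 0, 0, 0, 0, 0], [0, 0, 0, 0, 0, 0, 0], [0, 0, 0, 0, 0, 0, 0], [0, 0, 0, 0, 0, 0, 0]]], "grip_force": 80}}

```text
t: 23.55
tcp_pos: [548.9, 202.1, 24.2]
orientation: [0.001, -0.0, 1.0, 0.0]
contact_force: [-1.1, -0.0, 6.1]
grip_width: 26.7
finger_force: 78.5
```

Emit:
{"api": "send_rows", "payload": {"commands": [[[0, 0, -0.5, 0, 0, 0, 0], [0, 0, -2, 0, 0, 0, 0], [0, 0, -4, 0, 0, 0, 0], [0, 0, -4, 0, 0, 0, 0], [0, 0, 0, 0, 0, 0, 0]]]}}

```text
t: 24.05
tcp_pos: [551.8, 202.6, 134.3]
orientation: [0.006, -0.0, 1.0, 0.001]
contact_force: [0.9, -0.7, -0.0]
grip_width: 27.2
finger_force: 78.7
```

```bash
python3 - <<'E'
from h import *
s,p=look("w16.png"); e=lid(p); z=s["tcp_pos"][2]-21
print(onz(p,e[0],z))
E
```

```text
[551.8 202.6 134.3] 27.22309968143172 [ 0.9 -0.7 -0. ]
yaw of tool y: 90.0
lid blob [ 251  179  152   97 7716] [326.3 247.6] [136.9 151.2]
[550.73721593 203.30150687 113.27926728]
```

Emit:
{"api": "send_rows", "payload": {"commands": [[[-0.17, -4.23, 0, 0, 0, 0, 0], [-0.17, -4.23, 0, 0, 0, 0, 0], [-0.17, -4.23, 0, 0, 0, 0, 0], [-0.17, -4.23, 0, 0, 0, 0, 0], [-0.17, -4.23, 0, 0, 0, 0, 0]]]}}

```text
t: 24.6
tcp_pos: [555.6, -11.0, 126.7]
orientation: [-0.001, -0.0, 1.0, 0.0]
contact_force: [1.3, 0.4, -0.0]
grip_width: 27.0
finger_force: 78.8
```

Emit:
{"api": "send_rows", "payload": {"commands": [[[-0.17, -4.23, 0, 0, 0, 0, 0], [-0.17, -4.23, 0, 0, 0, 0, 0], [-0.17, -4.23, 0, 0, 0, 0, 0], [-0.17, -4.23, 0, 0, 0, 0, 0], [0, 0, 0, 0, 0, 0, 0]]]}}

```text
t: 25.1
tcp_pos: [563.2, -184.2, 126.7]
orientation: [-0.0, 0.002, 1.0, -0.001]
contact_force: [-0.1, 0.6, -0.2]
grip_width: 26.7
finger_force: 78.9
```

Emit:
{"api": "send_rows", "payload": {"commands": [[[0, 0, 2.5, 0, 0, 0, 0], [0, 0, 2, 0, 0, 0, 0], [0, 0, 0, 0, 0, 0, 0], [0, 0, 0, 0, 0, 0, 0], [0, 0, 0, 0, 0, 0, 0]]]}}

```text
t: 25.6
tcp_pos: [564.1, -178.6, 83.6]
orientation: [0.001, -0.001, 1.0, -0.0]
contact_force: [-0.1, -0.5, -0.1]
grip_width: 26.9
finger_force: 78.9
```

```bash
python3 - <<'E'
from h import *
s,p=look("w17.png"); e=lid(p); print(onz(p,e[0],s["tcp_pos"][2]-22))
p=cams.get_image("scene"); cv2.imwrite("pics/s17.png",p["color"])
E
```

```text
[ 564.1 -178.6   83.6] 26.860937640491983 [-0.1 -0.5 -0.1]
yaw of tool y: 90.1
lid blob [ 251  155  152  122 9312] [326.3 247.8] [148.1 184.5]
[ 563.41905428 -177.97337308   61.64439723]
```

Emit:
{"api": "send_rows", "payload": {"commands": [[[0, 0, 1, 0, 0, 0, 0], [0, 0, 0.7, 0, 0, 0, 0], [0, 0, 0.4, 0, 0, 0, 0], [0, 0, 0.3, 0, 0, 0, 0], [0, 0, 0, 0, 0, 0, 0]]]}}

```text
t: 26.2
tcp_pos: [563.1, -178.7, 58.1]
orientation: [-0.001, -0.0, 1.0, 0.0]
contact_force: [-0.7, 0.2, -1.0]
grip_width: 27.2
finger_force: 78.9
```

The lid is over the stud with no side load. Pressing down in small steps.

Emit:
{"api": "send_rows", "payload": {"commands": [[[0, 0, 0.2, 0, 0, 0, 0], [0, 0, 0.2, 0, 0, 0, 0], [0, 0, 0.2, 0, 0, 0, 0], [0, 0, 0, 0, 0, 0, 0]]]}}

```text
t: 26.6
tcp_pos: [563.4, -179.2, 54.1]
orientation: [0.0, -0.0, 1.0, -0.001]
contact_force: [-3.1, -0.7, 8.1]
grip_width: 26.9
finger_force: 79.9
```

Emit:
{"api": "send_rows", "payload": {"commands": [[[0, 0, 0.2, 0, 0, 0, 0], [0, 0, 0.2, 0, 0, 0, 0], [0, 0, 0, 0, 0, 0, 0]]]}}

```text
t: 26.9
tcp_pos: [562.6, -179.0, 48.3]
orientation: [-0.001, -0.0, 1.0, -0.0]
contact_force: [-2.2, -2.3, -6.2]
grip_width: 26.9
finger_force: 79.0
```

Emit:
{"api": "send_rows", "payload": {"commands": [[[0, 0, 0.15, 0, 0, 0, 0], [0, 0, 0.15, 0, 0, 0, 0], [0, 0, 0.1, 0, 0, 0, 0], [0, 0, 0, 0, 0, 0, 0], [0, 0, 0, 0, 0, 0, 0]]]}}

```text
t: 27.4
tcp_pos: [563.3, -178.7, 45.3]
orientation: [-0.0, -0.0, 1.0, 0.0]
contact_force: [-5.0, -0.3, 3.8]
grip_width: 27.1
finger_force: 80.1
```

Emit:
{"api": "send_rows", "payload": {"commands": [[[0.03, 0, 0.1, 0, 0, 0, 0], [0, 0, 0.1, 0, 0, 0, 0], [0, 0, 0, 0, 0, 0, 0], [0, 0, 0, 0, 0, 0, 0]]]}}

```text
t: 27.8
tcp_pos: [563.3, -178.7, 45.2]
orientation: [0.0, -0.0, 1.0, -0.0]
contact_force: [-9.4, 1.8, 18.0]
grip_width: 27.1
finger_force: 81.6
```

Emit:
{"api": "send_rows", "payload": {"commands": [[[0.05, 0, 0.05, 0, 0, 0, 0], [0, 0, 0, 0, 0, 0, 0], [0, 0, 0, 0, 0, 0, 0], [0, 0, 0, 0, 0, 0, 0]]]}}

```text
t: 28.2
tcp_pos: [563.3, -178.7, 45.2]
orientation: [0.001, -0.0, 1.0, -0.0]
contact_force: [-8.4, 3.4, 19.9]
grip_width: 26.9
finger_force: 81.7
```

Emit:
{"api": "send_rows", "payload": {"commands": [[[0, 0, 0, 0, 0, 0, 0], [0, 0, 0, 0, 0, 0, 0], [0, 0, 0, 0, 0, 0, 0]]]}}

```text
t: 28.5
tcp_pos: [563.3, -178.8, 45.2]
orientation: [0.001, -0.0, 1.0, -0.0]
contact_force: [-8.4, 2.5, 19.2]
grip_width: 26.7
finger_force: 81.7
```

```bash
python3 -c "
from station import bot
print(bot.sign_off())"
```

```text
the job is handed in; nothing more can be done
None
```

All three tablets are flat in the wells, the lid has clicked home on the rims, and I handed the job in at 28.5 s with the gripper still pressing on it at about 19 N; the hand-in call returned no verdict.

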